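Assemble a tiered lunch carrier on its coaster

TASK

Build up the lunch carrier on the round wooden coaster, one piece at a time from the bottom: first the tallest steel tin upright in the middle of the coaster, then the middle-height tin seated squarely in its mouth, then the lowest tin, and last the small lid that matches the tins. Leave the wide lid, the lemon, the garlic and the spice jar where they are, and let go of everything at the end.

Things in the scene. Friction and masses are not known exactly. Their poses are not given: they have to be found in the camera images.
- coaster: Round flat wooden coaster with a cork inlay, 104 mm across and 10 mm thick, fixed to the worktop during a run. Origin at the centre of its underside (on the worktop); z up; its top is 10 mm above the origin. (Mind the wall cabinets: they hang 0.5 m above the back of the worktop, from 0.60 m in front of the robot base onward.)
- tall_tier: Tallest of three round open steel tins, alike but for height: 88 mm high, 64 mm across. Its lowest 8 mm are a narrower chamfered foot, 50 mm across, that drops with 3 mm play all round into the mouth (57 mm inside) of a tin below until the shoulder rests on the rim. A tin seated in this one has its origin 80 mm above this one's. Origin: centre of the foot's underside, z up. About 0.2 kg.
- middle_tier: The middle-height steel tin of the three, same shape and width (64 mm outside, mouth 57 mm, foot 50 mm across and 8 mm deep), 62 mm high overall. What is stacked on it has its origin 54 mm above this one's. Stands upright; origin at the centre of the underside of the foot, z up. About 0.15 kg.
- low_tier: The lowest steel tin of the three, same shape and width (64 mm outside, mouth 57 mm, foot 50 mm across and 8 mm deep), 40 mm high overall. A lid seated on it has its origin 33 mm above this one's. Stands upright; origin at the centre of the underside of the foot, z up. About 0.11 kg.
- tier_lid: The smaller of two steel lids with black knobs, as wide as the tins: 64 mm across. Below, a chamfered plug 50 mm across and 7 mm deep drops into a tin's mouth; the disc lies 7 to 13 mm above the origin; on it an upright round knob 20 mm across runs from 13 to 45 mm above the origin (grip it there). Origin: centre of the plug's underside, z up. About 0.08 kg.
- wide_lid: The larger of the two steel lids, of another pot: 88 mm across, same knob, 45 mm high overall. Too wide for the tins; it is not needed. Origin at the centre of its underside.
- lemon: Yellow lemon, about 72 x 57 x 58 mm, a bystander. Origin at its underside as it lies at the start.
- garlic: Whole garlic bulb, about 60 mm across and 58 mm high, a bystander. Origin at its underside.
- spice_jar: The free-standing spice jar with a red cap among the work, 45 mm across and 106 mm high, a bystander. Origin at the centre of its underside.

How it is judged:
On the way, in this order (a step that is already met when the one before it is completed fails the run):
1. the tallest tin stands upright in the middle of the coaster, let go (horizontal distance between tall_tier and coaster below 0.012 m and z of tall_tier in the frame of coaster between 0.007 and 0.013 m and angle between tall_tier's own z axis and vertical below 0.08 rad and linear speed of tall_tier below 0.02 m/s and angular speed of tall_tier below 0.2 rad/s and contact force between the fingers and tall_tier below 0.05 N), for 0.2 s.
2. the middle tin is seated in the tallest, let go (horizontal distance between middle_tier and tall_tier below 0.006 m and z of middle_tier in the frame of tall_tier between 0.077 and 0.083 m and angle between middle_tier's own z axis and vertical below 0.08 rad and linear speed of middle_tier below 0.02 m/s and angular speed of middle_tier below 0.2 rad/s and contact force between the fingers and middle_tier below 0.05 N), for 0.2 s.
3. the lowest tin is seated in the middle one, let go (horizontal distance between low_tier and middle_tier below 0.006 m and z of low_tier in the frame of middle_tier between 0.051 and 0.057 m and angle between low_tier's own z axis and vertical below 0.08 rad and linear speed of low_tier below 0.02 m/s and angular speed of low_tier below 0.2 rad/s and contact force between the fingers and low_tier below 0.05 N), for 0.2 s.
4. the matching lid is seated on the lowest tin, let go (horizontal distance between tier_lid and low_tier below 0.006 m and z of tier_lid in the frame of low_tier between 0.03 and 0.036 m and angle between tier_lid's own z axis and vertical below 0.08 rad and linear speed of tier_lid below 0.02 m/s and angular speed of tier_lid below 0.2 rad/s and contact force between the fingers and tier_lid below 0.05 N), for 0.2 s.
At the end, for the whole second after the job is handed in: From the bottom: tallest tin on the coaster within 12 mm of its centre, middle tin in its mouth, lowest tin in the middle one, matching lid on the lowest; each within 6 mm of the axis of the piece below and within 3 mm of its fully seated height, upright within 0.08 rad, and at rest (horizontal distance between tall_tier and coaster below 0.012 m and z of tall_tier in the frame of coaster between 0.007 and 0.013 m and angle between each of tall_tier, middle_tier, low_tier, tier_lid's own z axis and vertical below 0.08 rad and linear speed of each of tall_tier, middle_tier, low_tier, tier_lid below 0.02 m/s and angular speed of each of tall_tier, middle_tier, low_tier, tier_lid below 0.2 rad/s and horizontal distance between middle_tier and tall_tier below 0.006 m and z of middle_tier in the frame of tall_tier between 0.077 and 0.083 m and horizontal distance between low_tier and middle_tier below 0.006 m and z of low_tier in the frame of middle_tier between 0.051 and 0.057 m and horizontal distance between tier_lid and low_tier below 0.006 m and z of tier_lid in the frame of low_tier between 0.03 and 0.036 m); the robot touches nothing.
It fails at once if the wide lid is moved by more than 30 mm (distance of wide_lid from where it was at the start of the episode above 0.03 m).
It fails at once if the lemon is moved by more than 30 mm (distance of lemon from where it was at the start of the episode above 0.03 m).
It fails at once if the garlic is moved by more than 30 mm (distance of garlic from where it was at the start of the episode above 0.03 m).
It fails at once if the spice jar is moved by more than 30 mm (distance of spice_jar from where it was at the start of the episode above 0.03 m).
It also fails if it takes over 120 s, if anything falls off the work surface, if the arm or the gripper's body presses on something with over 40 N, if the wrist force passes 120 N, or if a joint passes its speed limit or range.

ROBOT

A 6-joint arm with a two-finger parallel gripper is mounted at the origin on a cart in front of the work surface, level with it; the furniture and walls round the work are solid. World frame = base frame: x ahead of the robot, y to its left, z up, the work surface at z = 0. Lengths are in m, angles in rad, forces in N, time in s.
With the tool pointing down it reaches from about 0.35 to 0.775 m from the base axis. Payload 7.3 kg.
Tool frame: the origin (TCP) lies on the centre line of the jaws, within the pads' length; the fingertips stand ahead of it and the grasp point (between the pads) lies 11 mm behind it (robot.nose_length is the z of the fingertips in the tool frame, in m); z points along the fingers, y is the line along which they close (so a half turn about z gives the same grasp; the last joint's range is limited). The gripper opens to 92 mm and grips with 3 to 60 N. Pads are 19 mm wide; open, the fingers measure 130 mm over their backs; the gripper's body (75 mm by 190 mm) begins 47 mm behind the grasp point.
Start: joints at [-1.426, 0.342, 1.524, -0, 1.275, -0.146], TCP at [0.151, -0.503, 0.235] pointing down, gripper open.
Joint ranges: [-2.53, 2.53], [-0.77, 2.02], [0.04, 2.7], [-1, 4.14], [0.28, 2.66], [-3.11, 3.11]. Speed limits (rad/s): [2.57, 2.57, 3.14, 3.14, 3.14, 3.14].

INTERFACE

Orientations are given as [roll, pitch, yaw] about the fixed x, y, z axes, in that order (R = Rz(yaw) Ry(pitch) Rx(roll)).
In Python, from cell import robot, cams gives the robot as it stands. The module is installed in compiled form; this text tells all that it offers.
- The arm moves only by the tool carry_out, never from a script. Its argument "deltas" is a list of rows, each a list of 7 numbers: the shift along the tool's x, y, z in cm, then the turn, a rotation vector about the tool's x, y, z in rad, then the opening, from 0 (shut) to 1 (fully open). A call has exactly 8 rows; each row shifts and turns the commanded pose from where the row before left it, along the tool's axes as they then stand; what a row does not reach is not made up. A row lasts 1/12 s, in which the tool goes at most 41.7 mm and 7.16 degrees, less where a joint would pass 70% of its speed; a pose out of reach is approached as far as the arm can. A call is refused whole if a number of a shift passes 4.17 or a number of a turn 0.125, either way. A call with a gripper value outside its range is refused whole. The fingers move at their own pace and stop on an object; "force" is the grip in N (left out, the last holds). Time passes only in rows, so rows that do not move let the fingers close, or fill a call up. It gives the time, the measured TCP pose, the force, the opening and the grip force at its end, in the units of the state.
- robot.observe(): the state, without advancing time (a new reading comes with each control period).
- cams.read_camera(name): name is "scene" or "top" or "wrist"; returns a dict with "image" (420x560x3 uint8, blue, green, red), "depth" (420x560 float32, m along the optical axis (not along the pixel's ray), 0 where there is no reading), "fx", "fy", "cx", "cy" (pixels), "D" ([k1, k2, p1, p2, k3] as OpenCV has them; the pictures are not rectified), "world_to_cam" (4x4, takes a point from world to camera coordinates). Camera axes: x right, y up, looking along -z (the intrinsics and any distortion apply to the point x, -y, -z); pixel columns grow to the right and rows downward; lengths in m; the calibration is good to about 2 mm. A picture is of the moment at which its call begins.
- robot.hand_in(): hands the job in; it is judged then, once.
The state is a dict: "time": time; "qpos": joint angles; "qvel": joint speeds; "joint_efforts": joint torques, N m; "tool_pos": TCP position; "tool_rot": TCP orientation; "contact_force": force on the tool from outside, world axes, zero at the start; "torque": the same for the moment, N m; "opening": finger opening in m; "grip_force": force on a finger pad.
Only numpy, scipy, OpenCV 4.12 (cv2) and the standard library are available. Lean on these libraries where they do the work, as an engineer would, in place of code of your own. Each camera call takes 0.05 s, during which the arm holds its last target. There are 200 camera calls.

## Working session

There is one attempt and no reset: what is moved stays moved. The work goes in short steps, Python scripts to look and compute and a tool call to move; the robot and the scene stay as the last step left them, time stands still between calls to the robot, and variables do not carry over. Pictures are saved under pics/ and viewed, at most 14 in all, crops included, and the job is handed in when it is done.

Besides the shell and the picture viewer there is one more tool, called as name(argument=value, ...) on one line, values as JSON. carry_out: Moves the arm, as the interface text tells. Its arguments: {"type":"object","properties":{"deltas":{"type":"array","items":{"type":"array","items":{"type":"number"}}},"force":{"type":"number"}},"required":["deltas"]}

```bash
mkdir -p pics; cat > h.py <<'E'
import numpy as np, cv2
from cell import robot, cams
def shot(n, f=None):
    c=cams.read_camera(n)
    if f: cv2.imwrite('pics/'+f,c['image'])
    return c
def world(c):
    """HxWx3 world points from depth"""
    h,w=c['depth'].shape
    u,v=np.meshgrid(np.arange(w),np.arange(h))
    K=np.array([[c['fx'],0,c['cx']],[0,c['fy'],c['cy']],[0,0,1.]])
    p=cv2.undistortPoints(np.stack([u,v],-1).reshape(-1,1,2).astype(float),K,np.array(c['D'])).reshape(h,w,2)
    d=c['depth'].astype(float)
    P=np.stack([p[...,0]*d,-p[...,1]*d,-d,np.ones_like(d)],-1)
    W=P@np.linalg.inv(c['world_to_cam']).T
    W=W[...,:3]; W[d==0]=np.nan
    return W
E
python3 - <<'E'
from h import *
s=robot.observe(); print(s['tool_pos'],s['tool_rot'],s['opening'],robot.nose_length)
t=shot('top','top0.png'); shot('scene','scene0.png')
np.save('top0.npy',world(t))
print(np.linalg.inv(t['world_to_cam'])[:3,3])
E
```

```text
[ 0.15049036 -0.50253981  0.23403932] [-3.14001877e+00 -2.32392737e-04  2.90816779e-01] 0.09159047755386296 0.008
[ 0.31804259 -0.00772971  1.15756089]
```

View pics/top0.png

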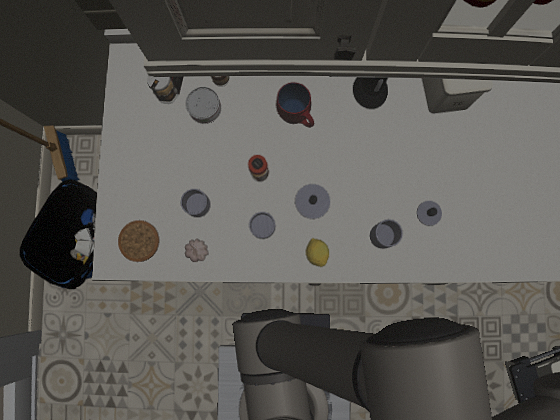

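View pics/scene0.png

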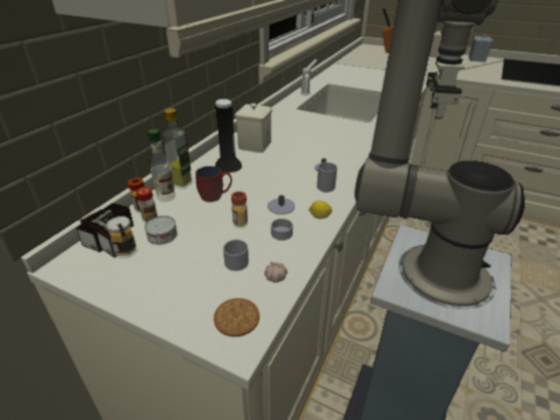

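The top view shows the coaster at (138,240), tins at (195,203), (262,225) and (386,234), the small lid at (429,212), the wide lid at (312,201), lemon at (317,252), garlic at (196,250) and jar at (258,167). Next I measure positions from depth.

```bash
python3 - <<'E'
from h import *
W=np.load('top0.npy')
for n,(u,v,r) in dict(coaster=(138,240,26),tinA=(195,203,22),tinB=(262,225,20),tinC=(386,234,24),lid=(429,212,17),wide=(312,201,22),lemon=(317,252,18),garlic=(196,250,17),jar=(258,167,18)).items():
    P=W[v-r:v+r,u-r:u+r].reshape(-1,3); P=P[np.isfinite(P[:,2])]
    zt=np.percentile(P[:,2],98); lo=0.006 if n=='coaster' else zt-.008
    Q=P[P[:,2]>lo]; Q=Q if n in('coaster','lemon','garlic','jar') else Q
    (c,rad)=cv2.minEnclosingCircle(Q[:,:2].astype(np.float32))
    print(n,'z',zt.round(4),'mid',np.round((Q[:,:2].min(0)+Q[:,:2].max(0))/2,4),'span',np.round(np.ptp(Q[:,:2],axis=0),3),'circ',np.round(c,4),round(rad,4),len(Q))
E
```

```text
coaster z 0.0138 mid [0.4022 0.3653] span [0.102 0.107] circ [0.4026 0.3652] 0.054 1295
tinA z 0.062 mid [0.4915 0.2173] span [0.063 0.065] circ [0.4922 0.2171] 0.0328 147
tinB z 0.0407 mid [0.4402 0.0559] span [0.063 0.063] circ [0.4403 0.0554] 0.032 129
tinC z 0.0878 mid [ 0.4192 -0.2393] span [0.062 0.062] circ [ 0.42 -0.24] 0.0322 149
lid z 0.0437 mid [ 0.476  -0.3592] span [0.015 0.016] circ [ 0.4758 -0.359 ] 0.0084 43
wide z 0.043 mid [ 0.5019 -0.0673] span [0.017 0.017] circ [ 0.5024 -0.0675] 0.01 54
lemon z 0.0575 mid [ 0.378  -0.0763] span [0.042 0.04 ] circ [ 0.3785 -0.0779] 0.0218 213
garlic z 0.0484 mid [0.3796 0.214 ] span [0.036 0.037] circ [0.3792 0.2137] 0.0198 131
jar z 0.1081 mid [0.5739 0.0636] span [0.043 0.042] circ [0.5742 0.0644] 0.022 275
```

carry_out(deltas=[[0, 0, 0, 0, 0, 0.097, 1], [0, 0, 0, 0, 0, 0.097, 1], [0, 0, 0, 0, 0, 0.097, 1], [2.7, -2.6, 0, 0, 0, 0, 1], [2.7, -2.6, 0, 0, 0, 0, 1], [2.7, -2.6, 0, 0, 0, 0, 1], [2.7, -2.6, 0, 0, 0, 0, 1], [2.7, -2.6, 0, 0, 0, 0, 1]], force=20)

```text
time: 0.77
tool_pos: [0.2863, -0.3715, 0.2345]
tool_rot: [-3.141, 0.0, -0.001]
contact_force: [0.4, -1.1, 0.0]
opening: 0.0919
grip_force: 0.0
```

carry_out(deltas=[[2.7, -2.6, 0, 0, 0, 0, 1], [2.7, -2.6, 0, 0, 0, 0, 1], [2.7, -2.6, 0, 0, 0, 0, 1], [2.7, -2.6, 0, 0, 0, 0, 1], [2.5, -2.6, 0, 0, 0, 0, 1], [0, 0, 0, 0, 0, 0, 1], [0, 0, 0, 0, 0, 0, 1], [0, 0, 0, 0, 0, 0, 1]])

```text
time: 1.43
tool_pos: [0.4183, -0.2431, 0.2344]
tool_rot: [-3.142, 0.001, 0.001]
contact_force: [-0.9, -0.1, -0.1]
opening: 0.0916
grip_force: 0.0
```

```bash
python3 - <<'E'
from h import *
s=robot.observe(); print(s['tool_pos'],s['tool_rot'])
c=shot('wrist','w1.png'); W=world(c); np.save('w1.npy',W)
P=W.reshape(-1,3); P=P[np.isfinite(P[:,2])]
Q=P[(abs(P[:,2]-.088)<.006)&(np.hypot(P[:,0]-.42,P[:,1]+.24)<.05)]
print(len(Q),Q.min(0) if len(Q) else 0,Q.max(0) if len(Q) else 0,cv2.minEnclosingCircle(Q[:,:2].astype(np.float32)) if len(Q) else 0)
E
```

```text
[ 0.41827848 -0.24306139  0.23441358] [-3.14155257e+00  8.85042548e-04  6.03721775e-04]
778 [ 0.38734421 -0.2720821   0.08206258] [ 0.45109318 -0.20889511  0.09080003] ((0.4192315936088562, -0.24072742462158203), 0.0319882296025753)
```

View pics/w1.png

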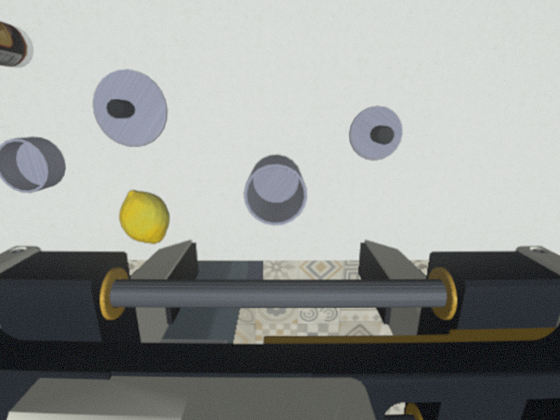

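The wrist view puts the tall tin at (275,190), and its rim centre at (0.4192, -0.2407), which agrees with the top camera.

carry_out(deltas=[[0.1, -0.25, 3, 0, 0, 0, 1], [0, 0, 4, 0, 0, 0, 1], [0, 0, 4, 0, 0, 0, 1], [0, 0, 3, 0, 0, 0, 1], [0, 0, 1.8, 0, 0, 0, 1], [0, 0, 1, 0, 0, 0, 1], [0, 0, 0, 0, 0, 0, 1], [0, 0, 0, 0, 0, 0, 1]])

```text
time: 2.15
tool_pos: [0.4188, -0.2415, 0.0666]
tool_rot: [-3.141, 0.001, -0.002]
contact_force: [0.1, 0.7, 0.2]
opening: 0.0919
grip_force: 0.0
```

carry_out(deltas=[[0, 0, 0, 0, 0, 0, 0], [0, 0, 0, 0, 0, 0, 0], [0, 0, 0, 0, 0, 0, 0], [0, 0, 0, 0, 0, 0, 0], [0, 0, 0, 0, 0, 0, 0], [0, 0, 0, 0, 0, 0, 0], [0, 0, 0, 0, 0, 0, 0], [0, 0, 0, 0, 0, 0, 0]])

```text
time: 2.82
tool_pos: [0.4199, -0.2406, 0.0672]
tool_rot: [3.141, -0.001, 0.0]
contact_force: [-0.8, 1.4, 5.8]
opening: 0.0647
grip_force: 20.0
```

carry_out(deltas=[[0, 0, -2, 0, 0, 0, 0], [0, 0, -4, 0, 0, 0, 0], [0, 0, -4, 0, 0, 0, 0], [0, 0, -3, 0, 0, 0, 0], [0, -2, 0, 0, 0, 0, 0], [0, -3.5, 0, 0, 0, 0, 0], [0, -3.5, 0, 0, 0, 0, 0], [0, -3.5, 0, 0, 0, 0, 0]])

```text
time: 3.48
tool_pos: [0.4189, -0.1142, 0.1964]
tool_rot: [-3.141, 0.001, -0.001]
contact_force: [1.7, 0.4, -1.7]
opening: 0.0646
grip_force: 20.0
```

carry_out(deltas=[[0, -3.5, 0, 0, 0, 0, 0], [0, -3.5, 0, 0, 0, 0, 0], [0, -3.5, 0, 0, 0, 0, 0], [0, -3.5, 0, 0, 0, 0, 0], [0, -3.5, 0, 0, 0, 0, 0], [0, -3.5, 0, 0, 0, 0, 0], [0, -3.5, 0, 0, 0, 0, 0], [0, -3.5, 0, 0, 0, 0, 0]])

```text
time: 4.15
tool_pos: [0.4189, 0.1662, 0.1963]
tool_rot: [3.141, 0.001, 0.0]
contact_force: [0.8, -0.6, -1.9]
opening: 0.0647
grip_force: 20.0
```

carry_out(deltas=[[-0.5, -3.5, 0, 0, 0, 0, 0], [-0.5, -3.5, 0, 0, 0, 0, 0], [-0.7, -3.5, 0, 0, 0, 0, 0], [0, -3.5, 0, 0, 0, 0, 0], [0, -3.5, 0, 0, 0, 0, 0], [0, -2.5, 0, 0, 0, 0, 0], [0, 0, 0, 0, 0, 0, 0], [0, 0, 0, 0, 0, 0, 0]])

```text
time: 4.82
tool_pos: [0.4019, 0.3652, 0.1956]
tool_rot: [3.14, 0.002, 0.002]
contact_force: [-1.0, -0.7, -1.8]
opening: 0.0645
grip_force: 20.0
```

```bash
cat > m.py <<'E'
from h import *
def rim(W,z,xy,tol=.006,r=.055):
    P=W.reshape(-1,3); P=P[np.isfinite(P[:,2])]
    Q=P[(abs(P[:,2]-z)<tol)&(np.hypot(P[:,0]-xy[0],P[:,1]-xy[1])<r)]
    if len(Q)<5: return len(Q)
    c,rad=cv2.minEnclosingCircle(Q[:,:2].astype(np.float32))
    return len(Q),Q.min(0).round(4),Q.max(0).round(4),np.round(c,4),round(rad,4)
E
python3 - <<'E'
from m import *
s=robot.observe(); print(s['tool_pos'],s['tool_rot'],s['opening'])
x,y,_=s['tool_pos']
c=shot('wrist','w2.png'); W=world(c)
print('coaster',rim(W,.0115,(.4022,.3653),.005,.07))
t=shot('top'); T=world(t)
print('tin',rim(T,s['tool_pos'][2]+.022,(x,y)))
print('coaster top',rim(T,.0115,(.4022,.3653),.005,.07))
E
```

```text
[0.40189979 0.36518633 0.1955973 ] [3.14016691e+00 1.54324650e-03 2.38571562e-03] 0.06450956362588008
coaster (3976, array([0.3784, 0.3129, 0.0067]), array([0.4543, 0.4159, 0.0132]), array([0.4027, 0.3645]), 0.052)
tin (22, array([0.3687, 0.3537, 0.2119]), array([0.3728, 0.378 , 0.2183]), array([0.3725, 0.3658]), 0.0123)
coaster top (660, array([0.3509, 0.3034, 0.0065]), array([0.451 , 0.4072, 0.0157]), array([0.3969, 0.3566]), 0.0552)
```

View pics/w2.png

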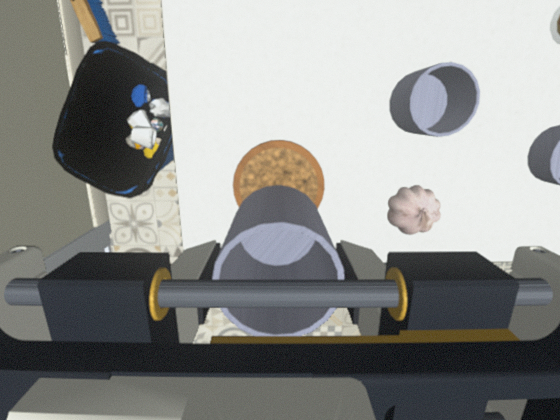

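The tin hangs over the coaster (279,180) with the coaster centre at about (0.4027, 0.365); I lower it.

carry_out(deltas=[[0.05, 0, 3, 0, 0, 0, 0], [0, 0, 4, 0, 0, 0, 0], [0, 0, 2.5, 0, 0, 0, 0], [0, 0, 1.2, 0, 0, 0, 0], [0, 0, 0.6, 0, 0, 0, 0], [0, 0, 0.3, 0, 0, 0, 0], [0, 0, 0.2, 0, 0, 0, 0], [0, 0, 0, 0, 0, 0, 0]])

```text
time: 5.58
tool_pos: [0.4038, 0.3644, 0.0794]
tool_rot: [-3.141, -0.001, -0.001]
contact_force: [0.5, -0.3, -1.6]
opening: 0.0643
grip_force: 20.0
```

carry_out(deltas=[[0, 0, 0.1, 0, 0, 0, 0], [0, 0, 0, 0, 0, 0, 0], [0, 0, 0, 0, 0, 0, 0], [0, 0, 0, 0, 0, 0, 0], [0, 0, 0, 0, 0, 0, 0], [0, 0, 0, 0, 0, 0, 0], [0, 0, 0, 0, 0, 0, 0], [0, 0, 0, 0, 0, 0, 0]])

```text
time: 6.25
tool_pos: [0.4032, 0.3645, 0.0777]
tool_rot: [3.142, 0.0, -0.0]
contact_force: [-0.4, -0.7, -1.5]
opening: 0.0643
grip_force: 20.0
```

carry_out(deltas=[[0, 0, 0.1, 0, 0, 0, 0], [0, 0, 0, 0, 0, 0, 0], [0, 0, 0, 0, 0, 0, 0], [0, 0, 0, 0, 0, 0, 0], [0, 0, 0, 0, 0, 0, 0.8], [0, 0, 0, 0, 0, 0, 0.8], [0, 0, 0, 0, 0, 0, 0.8], [0, 0, 0, 0, 0, 0, 1]])

```text
time: 6.92
tool_pos: [0.4032, 0.3644, 0.0765]
tool_rot: [3.141, 0.0, -0.0]
contact_force: [0.3, -0.1, -0.7]
opening: 0.0764
grip_force: 0.0
```

carry_out(deltas=[[0, 0, 0, 0, 0, 0, 1], [0, 0, 0, 0, 0, 0, 1], [0, 0, -1, 0, 0, 0, 1], [0, 0, -3, 0, 0, 0, 1], [0, 0, -4, 0, 0, 0, 1], [0, 0, -4, 0, 0, 0, 1], [0, 0, -4, 0, 0, 0, 1], [0, 0, 0, 0, 0, 0, 1]])

```text
time: 7.58
tool_pos: [0.4061, 0.3665, 0.2459]
tool_rot: [-3.133, -0.013, -0.0]
contact_force: [0.9, -0.1, 0.5]
opening: 0.0916
grip_force: 0.0
```

carry_out(deltas=[[1.8, 3, 0, 0, 0, 0, 1], [1.8, 3, 0, 0, 0, 0, 1], [1.8, 3, 0, 0, 0, 0, 1], [1.8, 3, 0, 0, 0, 0, 1], [1.6, 2.7, 0, 0, 0, 0, 1], [0, 0, 0, 0, 0, 0, 1], [0, 0, 0, 0, 0, 0, 1], [0, 0, 0, 0, 0, 0, 1]])

```text
time: 8.25
tool_pos: [0.4909, 0.2178, 0.2369]
tool_rot: [-3.141, 0.0, -0.001]
contact_force: [-0.1, 0.9, 1.2]
opening: 0.0919
grip_force: 0.0
```

```bash
python3 - <<'E'
from m import *
for i in range(2):
  s=robot.observe(); print(s['tool_pos'],s['tool_rot'])
  W=world(shot('wrist'))
  print('mid wrist',rim(W,.062,(.4915,.2173)))
T=world(shot('top'))
print('mid top',rim(T,.062,(.4915,.2173)))
print('tall top',rim(T,.098,(.4027,.3645)))
E
```

```text
[0.49090698 0.2177723  0.23693575] [-3.14117464e+00  5.27832100e-05 -6.42800346e-04]
mid wrist (658, array([0.4619, 0.1852, 0.0561]), array([0.5255, 0.2486, 0.0648]), array([0.4937, 0.2168]), 0.0319)
[0.49065989 0.21821285 0.23691267] [-3.14128651e+00  6.40966065e-05  4.52001334e-04]
mid wrist (643, array([0.4616, 0.1857, 0.0561]), array([0.5255, 0.2479, 0.0647]), array([0.4936, 0.2168]), 0.0321)
mid top (74, array([0.46  , 0.1846, 0.0562]), array([0.5225, 0.2492, 0.0659]), array([0.4914, 0.2169]), 0.0325)
tall top (22, array([0.4237, 0.3558, 0.0925]), array([0.4334, 0.3887, 0.0999]), array([0.4285, 0.3722]), 0.0173)
```

carry_out(deltas=[[0.28, 0.1, 3, 0, 0, 0, 1], [0, 0, 4, 0, 0, 0, 1], [0, 0, 4, 0, 0, 0, 1], [0, 0, 4, 0, 0, 0, 1], [0, 0, 3, 0, 0, 0, 1], [0, 0, 1.5, 0, 0, 0, 1], [0, 0, 0, 0, 0, 0, 1], [0, 0, 0, 0, 0, 0, 1]])

```text
time: 9.07
tool_pos: [0.4935, 0.2172, 0.0414]
tool_rot: [3.141, 0.001, 0.001]
contact_force: [1.1, -0.2, 0.3]
opening: 0.0916
grip_force: 0.0
```

carry_out(deltas=[[0, 0, 0, 0, 0, 0, 1], [0, 0, 0, 0, 0, 0, 0], [0, 0, 0, 0, 0, 0, 0], [0, 0, 0, 0, 0, 0, 0], [0, 0, 0, 0, 0, 0, 0], [0, 0, 0, 0, 0, 0, 0], [0, 0, 0, 0, 0, 0, 0], [0, 0, 0, 0, 0, 0, 0]])

```text
time: 9.73
tool_pos: [0.4942, 0.2165, 0.0422]
tool_rot: [-3.141, -0.001, -0.0]
contact_force: [-0.4, -0.9, 5.2]
opening: 0.0621
grip_force: 20.0
```

carry_out(deltas=[[0, 0, 0, 0, 0, 0, 0], [0, 0, -1.5, 0, 0, 0, 0], [0, 0, -3, 0, 0, 0, 0], [0, 0, -4, 0, 0, 0, 0], [0, 0, -4, 0, 0, 0, 0], [0, 0, -3.5, 0, 0, 0, 0], [0, 0, 0, 0, 0, 0, 0], [0, 0, 0, 0, 0, 0, 0]])

```text
time: 10.4
tool_pos: [0.4948, 0.2166, 0.2033]
tool_rot: [-3.141, -0.004, -0.0]
contact_force: [0.3, 0.1, -2.7]
opening: 0.0627
grip_force: 20.0
```

```bash
python3 - <<'E'
from m import *
s=robot.observe(); print(s['tool_pos'],s['tool_rot'],s['opening'])
W=world(shot('wrist','w3.png'))
print('tall wrist',rim(W,.098,(.4027,.3645)))
E
```

```text
[0.49475851 0.21664808 0.20325279] [-3.14068463e+00 -3.82485404e-03 -1.89908767e-04] 0.0626663756448977
tall wrist 0
```

View pics/w3.png

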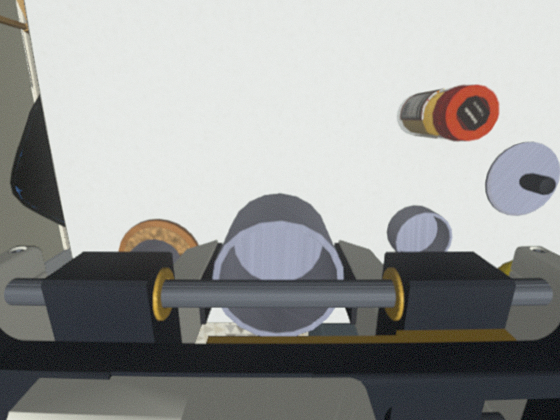

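The middle tin hangs upright between the pads, centred at about (279,270), same as the tall tin was; the coaster shows at (158,240).

carry_out(deltas=[[-1.8, -3, 0, 0, 0, 0, 0], [-1.8, -3, 0, 0, 0, 0, 0], [-1.8, -3, 0, 0, 0, 0, 0], [-1.8, -3, 0, 0, 0, 0, 0], [-1.9, -2.75, 0, 0, 0, 0, 0], [0, 0, 0, 0, 0, 0, 0], [0, 0, 0, 0, 0, 0, 0], [0, 0, 0, 0, 0, 0, 0]])

```text
time: 11.12
tool_pos: [0.4025, 0.3633, 0.1998]
tool_rot: [3.139, 0.003, 0.0]
contact_force: [1.2, -0.3, -1.6]
opening: 0.0628
grip_force: 20.0
```

```bash
python3 - <<'E'
from m import *
p=[]
for i in range(6):
  c=shot('scene' if i==0 else 'top','s4.png' if i==0 else None); p.append(robot.observe()['tool_pos'])
print(np.mean(p,0),np.std(p,0))
i=cv2.imread('pics/s4.png')[150:360,130:410]; cv2.imwrite('pics/s4c.png',cv2.resize(i,None,fx=2.5,fy=2.5))
E
```

```text
[0.40347224 0.36296253 0.20097045] [0.00022025 0.00013    0.00044141]
```

View pics/s4c.png

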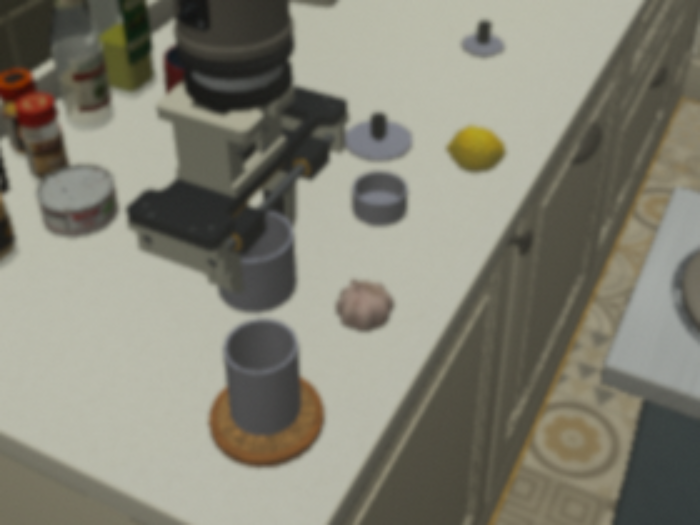

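The scene picture shows the middle tin held above the tall tin, which stands upright in the middle of the coaster (crop 265,410).

carry_out(deltas=[[0, -0.14, 2, 0, 0, 0, 0], [0, 0, 2, 0, 0, 0, 0], [0, 0, 1, 0, 0, 0, 0], [0, 0, 0.6, 0, 0, 0, 0], [0, 0, 0.4, 0, 0, 0, 0], [0, 0, 0.3, 0, 0, 0, 0], [0, 0, 0, 0, 0, 0, 0], [0, 0, 0, 0, 0, 0, 0]])

```text
time: 12.08
tool_pos: [0.4034, 0.3656, 0.1393]
tool_rot: [-3.141, -0.001, -0.0]
contact_force: [1.0, -0.0, -1.3]
opening: 0.0628
grip_force: 20.0
```

carry_out(deltas=[[0, 0, 0.1, 0, 0, 0, 0], [0, 0, 0.1, 0, 0, 0, 0], [0, 0, 0.1, 0, 0, 0, 0], [0, 0, 0.1, 0, 0, 0, 0], [0, 0, 0, 0, 0, 0, 0], [0, 0, 0, 0, 0, 0, 0], [0, 0, 0, 0, 0, 0, 0], [0, 0, 0, 0, 0, 0, 0]])

```text
time: 12.75
tool_pos: [0.403, 0.3654, 0.1347]
tool_rot: [-3.142, -0.0, -0.0]
contact_force: [-0.1, -0.1, -1.3]
opening: 0.0625
grip_force: 20.0
```

carry_out(deltas=[[0, 0.05, 0.1, 0, 0, 0, 0], [0, 0, 0.05, 0, 0, 0, 0], [0, 0, 0.05, 0, 0, 0, 0], [0, 0, 0, 0, 0, 0, 0], [0, 0, 0, 0, 0, 0, 0], [0, 0, 0, 0, 0, 0, 0], [0, 0, 0, 0, 0, 0, 0], [0, 0, 0, 0, 0, 0, 0]])

```text
time: 13.42
tool_pos: [0.4031, 0.3649, 0.1327]
tool_rot: [3.142, -0.0, -0.0]
contact_force: [-0.4, 0.2, -1.5]
opening: 0.0626
grip_force: 20.0
```

carry_out(deltas=[[0, 0, 0.05, 0, 0, 0, 0], [0, 0, 0.03, 0, 0, 0, 0], [0, 0, 0, 0, 0, 0, 0], [0, 0, 0, 0, 0, 0, 0], [0, 0, 0, 0, 0, 0, 0], [0, 0, 0, 0, 0, 0, 0], [0, 0, 0, 0, 0, 0, 0], [0, 0, 0, 0, 0, 0, 0]])

```text
time: 14.08
tool_pos: [0.4032, 0.3649, 0.1321]
tool_rot: [-3.141, -0.0, -0.0]
contact_force: [-1.0, -0.5, 4.3]
opening: 0.0629
grip_force: 20.0
```

Contact at the expected height. I release and retreat.

carry_out(deltas=[[0, 0, -0.03, 0, 0, 0, 0], [0, 0, 0, 0, 0, 0, 0.75], [0, 0, 0, 0, 0, 0, 0.8], [0, 0, 0, 0, 0, 0, 1], [0, 0, 0, 0, 0, 0, 1], [0, 0, 0, 0, 0, 0, 1], [0, 0, -1, 0, 0, 0, 1], [0, 0, -3, 0, 0, 0, 1]])

```text
time: 14.75
tool_pos: [0.401, 0.3635, 0.1693]
tool_rot: [3.137, 0.007, -0.0]
contact_force: [-0.9, -0.2, -0.3]
opening: 0.0913
grip_force: 0.0
```

carry_out(deltas=[[0, 0, -4, 0, 0, 0, 1], [0, 0, -3, 0, 0, 0, 1], [0.5, 3.5, 0, 0, 0, 0, 1], [0.5, 3.5, 0, 0, 0, 0, 1], [0.5, 3.5, 0, 0, 0, 0, 1], [0.5, 3.5, 0, 0, 0, 0, 1], [0.5, 3.5, 0, 0, 0, 0, 1], [0.5, 3.5, 0, 0, 0, 0, 1]])

```text
time: 15.42
tool_pos: [0.4329, 0.1533, 0.2431]
tool_rot: [-3.142, -0.001, 0.0]
contact_force: [0.5, 0.7, -0.4]
opening: 0.0918
grip_force: 0.0
```

carry_out(deltas=[[0.5, 3.5, 0, 0, 0, 0, 1], [0.2, 3.5, 0, 0, 0, 0, 1], [0, 2.9, 0, 0, 0, 0, 1], [0, 0, 0, 0, 0, 0, 1], [0, 0, 0, 0, 0, 0, 1], [0, 0, 0, 0, 0, 0, 1], [0, 0, 0, 0, 0, 0, 1], [0, 0, 0, 0, 0, 0, 1]])

```text
time: 16.08
tool_pos: [0.4399, 0.057, 0.2424]
tool_rot: [-3.141, -0.0, 0.002]
contact_force: [-0.6, -0.5, 0.2]
opening: 0.0917
grip_force: 0.0
```

```bash
python3 - <<'E'
from m import *
s=robot.observe(); print(s['tool_pos'],s['tool_rot'])
W=world(shot('wrist')); print('low wrist',rim(W,.040,(.4402,.056)))
p=[]
for i in range(5):
  T=world(shot('top')); p.append(robot.observe()['tool_pos'])
print(np.mean(p,0))
print('low top',rim(T,.040,(.4402,.056)))
print('middle top',rim(T,.152,(.403,.365)))
shot('scene','s5.png')
i=cv2.imread('pics/s5.png')[200:360,150:330]; cv2.imwrite('pics/s5c.png',cv2.resize(i,None,fx=3,fy=3))
E
```

```text
[0.43989839 0.05695343 0.24236045] [-3.14148174e+00 -1.78998360e-04  1.67655159e-03]
low wrist (559, array([0.4109, 0.0229, 0.034 ]), array([0.4735, 0.0855, 0.0421]), array([0.4419, 0.0543]), 0.0319)
[0.43989428 0.05650373 0.24217197]
low top (34, array([0.4086, 0.0435, 0.0348]), array([0.4346, 0.0849, 0.0438]), array([0.4228, 0.064 ]), 0.0237)
middle top (164, array([0.37  , 0.3322, 0.1461]), array([0.4339, 0.3956, 0.1548]), array([0.4028, 0.3638]), 0.0331)
```

View pics/s5c.png

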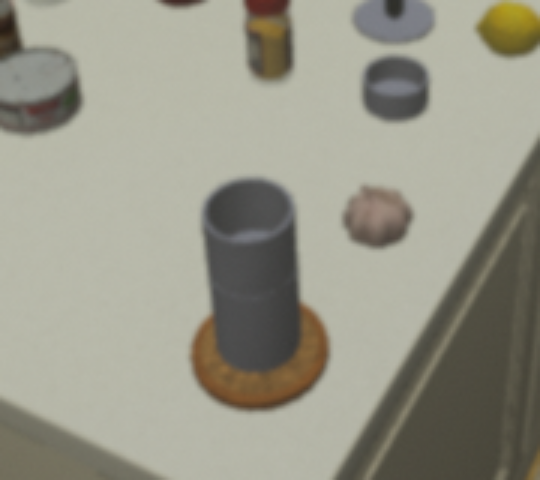

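The middle tin sits squarely on the tall one with only a thin seam at crop (255,290). Next comes the low tin.

carry_out(deltas=[[0.2, 0.2, 3, 0, 0, 0, 1], [0, 0, 4, 0, 0, 0, 1], [0, 0, 4, 0, 0, 0, 1], [0, 0, 3.5, 0, 0, 0, 1], [0, 0, 2.4, 0, 0, 0, 1], [0, 0, 1.3, 0, 0, 0, 1], [0, 0, 0, 0, 0, 0, 1], [0, 0, 0, 0, 0, 0, 1]])

```text
time: 17.1
tool_pos: [0.4419, 0.0539, 0.06]
tool_rot: [3.142, 0.001, -0.0]
contact_force: [-0.3, 0.2, 0.1]
opening: 0.0918
grip_force: 0.0
```

carry_out(deltas=[[0, 0, 0, 0, 0, 0, 1], [0, 0, 0, 0, 0, 0, 0], [0, 0, 0, 0, 0, 0, 0], [0, 0, 0, 0, 0, 0, 0], [0, 0, 0, 0, 0, 0, 0], [0, 0, 0, 0, 0, 0, 0], [0, 0, 0, 0, 0, 0, 0], [0, 0, 0, 0, 0, 0, 0]])

```text
time: 17.77
tool_pos: [0.442, 0.0539, 0.0602]
tool_rot: [3.141, -0.0, -0.0]
contact_force: [0.1, 0.1, -0.0]
opening: 0.0499
grip_force: 0.0
```

carry_out(deltas=[[0, 0, 0, 0, 0, 0, 0], [0, 0, -1.5, 0, 0, 0, 0], [0, 0, -3, 0, 0, 0, 0], [0, 0, -4, 0, 0, 0, 0], [0, 0, -4, 0, 0, 0, 0], [0, 0, -4, 0, 0, 0, 0], [0, 0, -4, 0, 0, 0, 0], [0, 0, -1.5, 0, 0, 0, 0]])

```text
time: 18.43
tool_pos: [0.4436, 0.0538, 0.2858]
tool_rot: [3.141, -0.009, -0.0]
contact_force: [-0.2, -0.2, -0.1]
opening: 0.001
grip_force: 0.0
```

Descent rows were clipped, so the jaws closed above the tin and touched nothing. I reopen and descend more slowly.

carry_out(deltas=[[0, 0, 0, 0, 0, 0, 1], [0, 0, 2, 0, 0, 0, 1], [0, 0, 2.5, 0, 0, 0, 1], [0, 0, 2.5, 0, 0, 0, 1], [0, 0, 2.5, 0, 0, 0, 1], [0, 0, 2.5, 0, 0, 0, 1], [0, 0, 2, 0, 0, 0, 1], [0, 0, 0, 0, 0, 0, 1]])

```text
time: 19.1
tool_pos: [0.4385, 0.054, 0.1358]
tool_rot: [-3.141, 0.01, -0.0]
contact_force: [-1.0, 0.1, 0.3]
opening: 0.0496
grip_force: 0.0
```

```bash
python3 - <<'E'
from m import *
p=[]
for i in range(4):
  W=world(shot('wrist')); p.append(robot.observe()['tool_pos'])
print(np.mean(p,0)); print('low wrist',rim(W,.040,(.4402,.056)), robot.observe()['opening'])
E
```

```text
[0.44144541 0.05387649 0.13970837]
low wrist (1096, array([0.4102, 0.0228, 0.034 ]), array([0.4736, 0.0856, 0.0421]), array([0.4419, 0.054 ]), 0.032) 0.06587151660460859
```

Down 11.5 cm, letting the jaws open first.

carry_out(deltas=[[0.04, 0, 0, 0, 0, 0, 1], [0, 0, 0, 0, 0, 0, 1], [0, 0, 2, 0, 0, 0, 1], [0, 0, 2.5, 0, 0, 0, 1], [0, 0, 2.5, 0, 0, 0, 1], [0, 0, 2.5, 0, 0, 0, 1], [0, 0, 1.5, 0, 0, 0, 1], [0, 0, 0.5, 0, 0, 0, 1]])

```text
time: 19.97
tool_pos: [0.4415, 0.0539, 0.0237]
tool_rot: [-3.142, 0.003, -0.0]
contact_force: [-1.4, -0.3, 0.8]
opening: 0.0924
grip_force: 0.0
```

carry_out(deltas=[[0, 0, 0, 0, 0, 0, 0], [0, 0, 0, 0, 0, 0, 0], [0, 0, 0, 0, 0, 0, 0], [0, 0, 0, 0, 0, 0, 0], [0, 0, 0, 0, 0, 0, 0], [0, 0, 0, 0, 0, 0, 0], [0, 0, 0, 0, 0, 0, 0], [0, 0, 0, 0, 0, 0, 0]])

```text
time: 20.63
tool_pos: [0.443, 0.0539, 0.0261]
tool_rot: [3.141, -0.002, -0.0]
contact_force: [-1.1, -0.1, 6.5]
opening: 0.063
grip_force: 20.0
```

carry_out(deltas=[[0, 0, 0, 0, 0, 0, 0], [0, 0, -1.5, 0, 0, 0, 0], [0, 0, -3, 0, 0, 0, 0], [0, 0, -3, 0, 0, 0, 0], [0, 0, -3, 0, 0, 0, 0], [0, 0, -3, 0, 0, 0, 0], [0, 0, -3, 0, 0, 0, 0], [0, 0, -3, 0, 0, 0, 0]])

```text
time: 21.3
tool_pos: [0.4418, 0.0539, 0.2219]
tool_rot: [3.141, -0.0, -0.0]
contact_force: [0.4, -0.0, -1.0]
opening: 0.0635
grip_force: 20.0
```

carry_out(deltas=[[0, 0, -0.5, 0, 0, 0, 0], [-0.4, -3, 0, 0, 0, 0, 0], [-0.4, -3.2, 0, 0, 0, 0, 0], [-0.4, -3.2, 0, 0, 0, 0, 0], [-0.4, -3.2, 0, 0, 0, 0, 0], [-0.4, -3.2, 0, 0, 0, 0, 0], [-0.4, -3.2, 0, 0, 0, 0, 0], [0, 0, 0, 0, 0, 0, 0]])

```text
time: 21.97
tool_pos: [0.417, 0.2482, 0.2245]
tool_rot: [-3.14, 0.001, 0.004]
contact_force: [-1.7, -0.0, -0.5]
opening: 0.0634
grip_force: 20.0
```

```bash
python3 - <<'E'
from m import *
p=[]
for i in range(4):
  W=world(shot('wrist')); p.append(robot.observe()['tool_pos'])
print(np.mean(p,0)); print('mid wrist',rim(W,.152,(.403,.365)), robot.observe()['opening'])
E
```

```text
[0.41777301 0.244262   0.22451742]
mid wrist (1032, array([0.3893, 0.3316, 0.146 ]), array([0.4348, 0.3953, 0.1542]), array([0.4035, 0.364 ]), 0.0326) 0.06297327720448981
```

carry_out(deltas=[[-0.4, -2.5, 0, 0, 0, 0, 0], [-0.4, -3, 0, 0, 0, 0, 0], [-0.4, -3, 0, 0, 0, 0, 0], [-0.28, -2.5, 0, 0, 0, 0, 0], [0, -1, 0, 0, 0, 0, 0], [0, 0, 0, 0, 0, 0, 0], [0, 0, 0, 0, 0, 0, 0], [0, 0, 0, 0, 0, 0, 0]])

```text
time: 22.83
tool_pos: [0.4041, 0.3622, 0.225]
tool_rot: [3.141, 0.0, -0.002]
contact_force: [-0.2, -0.0, -0.2]
opening: 0.0628
grip_force: 20.0
```

```bash
python3 - <<'E'
from m import *
p=[]
for i in range(4):
  W=world(shot('wrist')); p.append(robot.observe()['tool_pos'])
print(np.mean(p,0))
E
```

```text
[0.40404228 0.3625487  0.22526901]
```

carry_out(deltas=[[-0.1, -0.17, 1, 0, 0, 0, 0], [0, 0, 1.5, 0, 0, 0, 0], [0, 0, 1, 0, 0, 0, 0], [0, 0, 0.6, 0, 0, 0, 0], [0, 0, 0.3, 0, 0, 0, 0], [0, 0, 0, 0, 0, 0, 0], [0, 0, 0, 0, 0, 0, 0], [0, 0, 0, 0, 0, 0, 0]])

```text
time: 23.7
tool_pos: [0.4029, 0.3658, 0.1817]
tool_rot: [-3.141, -0.001, -0.0]
contact_force: [-0.3, 0.2, -0.9]
opening: 0.0629
grip_force: 20.0
```

carry_out(deltas=[[0, 0, 0.2, 0, 0, 0, 0], [0, 0, 0.2, 0, 0, 0, 0], [0, 0, 0.2, 0, 0, 0, 0], [0, 0, 0.2, 0, 0, 0, 0], [0, 0, 0.1, 0, 0, 0, 0], [0, 0, 0, 0, 0, 0, 0], [0, 0, 0, 0, 0, 0, 0], [0, 0, 0, 0, 0, 0, 0]])

```text
time: 24.37
tool_pos: [0.4027, 0.3656, 0.1722]
tool_rot: [3.142, -0.0, -0.0]
contact_force: [0.2, 0.6, -1.0]
opening: 0.0629
grip_force: 20.0
```

carry_out(deltas=[[0, 0.1, 0.05, 0, 0, 0, 0], [0, 0, 0.05, 0, 0, 0, 0], [0, 0, 0.05, 0, 0, 0, 0], [0, 0, 0.05, 0, 0, 0, 0], [0, 0, 0, 0, 0, 0, 0], [0, 0, 0, 0, 0, 0, 0], [0, 0, 0, 0, 0, 0, 0], [0, 0, 0, 0, 0, 0, 0]])

```text
time: 25.03
tool_pos: [0.4026, 0.3646, 0.1702]
tool_rot: [3.142, -0.0, -0.0]
contact_force: [-0.1, 0.0, -0.0]
opening: 0.0632
grip_force: 20.0
```

carry_out(deltas=[[0, 0, 0.05, 0, 0, 0, 0], [0, 0, 0, 0, 0, 0, 0], [0, 0, 0, 0, 0, 0, 0], [0, 0, 0, 0, 0, 0, 0], [0, 0, 0, 0, 0, 0, 0], [0, 0, 0, 0, 0, 0, 0], [0, 0, 0, 0, 0, 0, 0], [0, 0, 0, 0, 0, 0, 0]])

```text
time: 25.7
tool_pos: [0.4028, 0.3647, 0.1701]
tool_rot: [-3.141, -0.001, -0.0]
contact_force: [-0.9, -0.6, 6.0]
opening: 0.063
grip_force: 20.0
```

Seated on contact. I release, retreat and travel to the lid.

carry_out(deltas=[[0, 0, -0.04, 0, 0, 0, 0], [0, 0, 0, 0, 0, 0, 0.75], [0, 0, 0, 0, 0, 0, 0.8], [0, 0, 0, 0, 0, 0, 1], [0, 0, 0, 0, 0, 0, 1], [0, 0, 0, 0, 0, 0, 1], [0, 0, -1, 0, 0, 0, 1], [0, 0, -3, 0, 0, 0, 1]])

```text
time: 26.37
tool_pos: [0.4008, 0.3633, 0.2071]
tool_rot: [3.137, 0.007, -0.0]
contact_force: [0.6, -0.3, 0.6]
opening: 0.0915
grip_force: 0.0
```

carry_out(deltas=[[0, 0, -3, 0, 0, 0, 1], [0, 0, -1, 0, 0, 0, 1], [0.4, 3, 0, 0, 0, 0, 1], [0.4, 3.5, 0, 0, 0, 0, 1], [0.4, 3.5, 0, 0, 0, 0, 1], [0.4, 3.5, 0, 0, 0, 0, 1], [0.4, 3.5, 0, 0, 0, 0, 1], [0.4, 3.5, 0, 0, 0, 0, 1]])

```text
time: 27.03
tool_pos: [0.4264, 0.1581, 0.2506]
tool_rot: [-3.142, -0.001, 0.0]
contact_force: [0.7, -0.0, 0.9]
opening: 0.0918
grip_force: 0.0
```

carry_out(deltas=[[0.4, 3.5, 0, 0, 0, 0, 1], [0.4, 3.5, 0, 0, 0, 0, 1], [0.4, 3.5, 0, 0, 0, 0, 1], [0.4, 3.5, 0, 0, 0, 0, 1], [0.4, 3.5, 0, 0, 0, 0, 1], [0.4, 3.5, 0, 0, 0, 0, 1], [0.4, 3.5, 0, 0, 0, 0, 1], [0.4, 3.5, 0, 0, 0, 0, 1]])

```text
time: 27.7
tool_pos: [0.4584, -0.1222, 0.2506]
tool_rot: [3.141, -0.001, -0.0]
contact_force: [1.4, -1.1, -0.3]
opening: 0.0919
grip_force: 0.0
```

carry_out(deltas=[[0.4, 3.5, 0, 0, 0, 0, 1], [0.4, 3.5, 0, 0, 0, 0, 1], [0.4, 3.5, 0, 0, 0, 0, 1], [0.4, 3.5, 0, 0, 0, 0, 1], [0.2, 3.3, 0, 0, 0, 0, 1], [0, 3, 0, 0, 0, 0, 1], [0, 0, 0, 0, 0, 0, 1], [0, 0, 0, 0, 0, 0, 1]])

```text
time: 28.37
tool_pos: [0.476, -0.3246, 0.2497]
tool_rot: [-3.141, 0.001, -0.003]
contact_force: [0.6, -0.0, 0.2]
opening: 0.0917
grip_force: 0.0
```

```bash
python3 - <<'E'
from m import *
p=[]
for i in range(4):
  W=world(shot('wrist')); p.append(robot.observe()['tool_pos'])
print(np.mean(p,0),robot.observe()['tool_rot'])
print('lid disc wrist',rim(W,.012,(.476,-.359),.004)); print('knob',rim(W,.045,(.476,-.359),.004))
T=world(shot('top')); print('low top',rim(T,.184,(.403,.364)))
shot('scene','s6.png')
i=cv2.imread('pics/s6.png')[160:360,150:350]; cv2.imwrite('pics/s6c.png',cv2.resize(i,None,fx=3,fy=3))
E
```

```text
[ 0.4764305  -0.32261363  0.25024145] [-3.14149141e+00 -1.93206979e-04  1.13334605e-03]
lid disc wrist (1592, array([ 0.4449, -0.3918,  0.0083]), array([ 0.5079, -0.3284,  0.0158]), array([ 0.476 , -0.3599]), 0.032)
knob (217, array([ 0.4668, -0.3697,  0.0414]), array([ 0.4858, -0.3505,  0.0477]), array([ 0.4761, -0.3598]), 0.0101)
low top (186, array([0.37  , 0.3313, 0.1782]), array([0.4324, 0.3961, 0.1884]), array([0.4012, 0.3637]), 0.0328)
```

View pics/s6c.png

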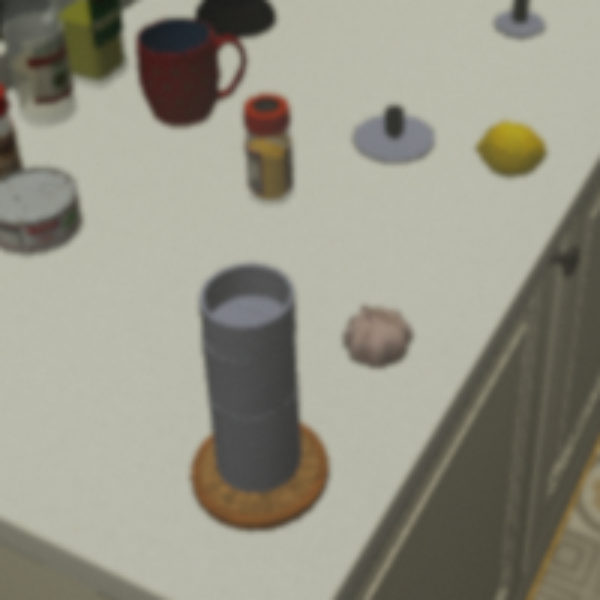

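Three tins stand squarely stacked (crop 250,380); the lid is at (0.476, -0.360).

carry_out(deltas=[[0, 2, 0, 0, 0, 0, 1], [0, 1.7, 0, 0, 0, 0, 1], [0, 0, 2, 0, 0, 0, 1], [0, 0, 3, 0, 0, 0, 1], [0, 0, 3, 0, 0, 0, 1], [0, 0, 3, 0, 0, 0, 1], [0, 0, 2, 0, 0, 0, 1], [0, 0, 0, 0, 0, 0, 1]])

```text
time: 29.33
tool_pos: [0.4747, -0.3578, 0.1158]
tool_rot: [-3.136, 0.006, 0.001]
contact_force: [-0.0, 0.4, -0.6]
opening: 0.0918
grip_force: 0.0
```

```bash
python3 - <<'E'
from m import *
p=[]
for i in range(4):
  W=world(shot('wrist')); p.append(robot.observe()['tool_pos'])
print(np.mean(p,0),robot.observe()['tool_rot'])
print('lid disc wrist',rim(W,.012,(.476,-.359),.004)); print('knob',rim(W,.045,(.476,-.359),.004))
E
```

```text
[ 0.47685541 -0.36011266  0.12072359] [ 3.13909192e+00 -2.48918646e-03  3.44862421e-04]
lid disc wrist (3210, array([ 0.4444, -0.3921,  0.0081]), array([ 0.5075, -0.3286,  0.016 ]), array([ 0.476 , -0.3602]), 0.0319)
knob (479, array([ 0.4666, -0.3696,  0.0412]), array([ 0.4859, -0.3506,  0.0473]), array([ 0.4763, -0.3602]), 0.0099)
```

carry_out(deltas=[[-0.05, 0, 2, 0, 0, 0, 1], [0, 0, 2.5, 0, 0, 0, 1], [0, 0, 2.5, 0, 0, 0, 1], [0, 0, 1.5, 0, 0, 0, 1], [0, 0, 0.7, 0, 0, 0, 1], [0, 0, 0.2, 0, 0, 0, 1], [0, 0, 0, 0, 0, 0, 1], [0, 0, 0, 0, 0, 0, 1]])

```text
time: 30.2
tool_pos: [0.4769, -0.3613, 0.0279]
tool_rot: [3.139, -0.002, -0.0]
contact_force: [-0.5, -0.3, -0.7]
opening: 0.0921
grip_force: 0.0
```

carry_out(deltas=[[0, 0, 0, 0, 0, 0, 0], [0, 0, 0, 0, 0, 0, 0], [0, 0, 0, 0, 0, 0, 0], [0, 0, 0, 0, 0, 0, 0], [0, 0, 0, 0, 0, 0, 0], [0, 0, 0, 0, 0, 0, 0], [0, 0, 0, 0, 0, 0, 0], [0, 0, 0, 0, 0, 0, 0]])

```text
time: 30.87
tool_pos: [0.476, -0.3605, 0.0261]
tool_rot: [3.142, 0.0, -0.0]
contact_force: [0.7, -0.4, 0.7]
opening: 0.043
grip_force: 0.0
```

carry_out(deltas=[[0, 0, 0, 0, 0, 0, 0], [0, 0, 0, 0, 0, 0, 0], [0, 0, 0, 0, 0, 0, 0], [0, 0, 0, 0, 0, 0, 0], [0, 0, 0, 0, 0, 0, 0], [0, 0, 0, 0, 0, 0, 0], [0, 0, 0, 0, 0, 0, 0], [0, 0, 0, 0, 0, 0, 0]])

```text
time: 31.53
tool_pos: [0.476, -0.3604, 0.0261]
tool_rot: [3.142, 0.0, -0.0]
contact_force: [-0.2, -0.9, -0.0]
opening: 0.0196
grip_force: 20.0
```

carry_out(deltas=[[0, 0, -1.5, 0, 0, 0, 0], [0, 0, -3, 0, 0, 0, 0], [0, 0, -3, 0, 0, 0, 0], [0, 0, -3, 0, 0, 0, 0], [0, 0, -3, 0, 0, 0, 0], [0, 0, -3, 0, 0, 0, 0], [0, 0, -3, 0, 0, 0, 0], [0, 0, -3, 0, 0, 0, 0]])

```text
time: 32.2
tool_pos: [0.4757, -0.3602, 0.2526]
tool_rot: [3.142, 0.0, -0.0]
contact_force: [0.5, -1.1, -1.2]
opening: 0.0195
grip_force: 20.0
```

carry_out(deltas=[[0, 0, -1, 0, 0, 0, 0], [-0.4, -2.5, 0, 0, 0, 0, 0], [-0.4, -3, 0, 0, 0, 0, 0], [-0.4, -3, 0, 0, 0, 0, 0], [-0.4, -3, 0, 0, 0, 0, 0], [-0.4, -3, 0, 0, 0, 0, 0], [-0.4, -3, 0, 0, 0, 0, 0], [-0.4, -3, 0, 0, 0, 0, 0]])

```text
time: 32.87
tool_pos: [0.4472, -0.1539, 0.2602]
tool_rot: [-3.141, 0.001, -0.001]
contact_force: [1.0, 0.9, -0.9]
opening: 0.0196
grip_force: 20.0
```

carry_out(deltas=[[-0.4, -3, 0, 0, 0, 0, 0], [-0.4, -3, 0, 0, 0, 0, 0], [-0.4, -3, 0, 0, 0, 0, 0], [-0.4, -3, 0, 0, 0, 0, 0], [-0.4, -3, 0, 0, 0, 0, 0], [-0.4, -3, 0, 0, 0, 0, 0], [-0.4, -3, 0, 0, 0, 0, 0], [-0.4, -3, 0, 0, 0, 0, 0]])

```text
time: 33.53
tool_pos: [0.4152, 0.0859, 0.2604]
tool_rot: [3.141, 0.001, -0.0]
contact_force: [0.3, 0.3, -0.1]
opening: 0.0192
grip_force: 20.0
```

carry_out(deltas=[[-0.4, -3, 0, 0, 0, 0, 0], [-0.4, -3, 0, 0, 0, 0, 0], [-0.3, -2, 0, 0, 0, 0, 0], [0, -1, 0, 0, 0, 0, 0], [0, 0, 0, 0, 0, 0, 0], [0, 0, 0, 0, 0, 0, 0], [0, 0, 0, 0, 0, 0, 0], [0, 0, 0, 0, 0, 0, 0]])

```text
time: 34.2
tool_pos: [0.4053, 0.1735, 0.2609]
tool_rot: [3.141, 0.0, -0.002]
contact_force: [-0.6, -0.1, -1.1]
opening: 0.0191
grip_force: 20.0
```

```bash
python3 - <<'E'
from m import *
p=[]
for i in range(4):
  W=world(shot('wrist','w7.png')); p.append(robot.observe()['tool_pos'])
print(np.mean(p,0),robot.observe()['opening']); print('low wrist',rim(W,.184,(.403,.364)))
x,y,z=np.mean(p,0); print('lid disc',rim(W,z-.0261+.013,(x,y),.006))
E
```

```text
[0.40532136 0.17372232 0.26106902] 0.01935387102593828
low wrist (1550, array([0.3697, 0.3314, 0.178 ]), array([0.4335, 0.3959, 0.1863]), array([0.4019, 0.3634]), 0.0326)
lid disc (3799, array([0.4055, 0.1416, 0.2422]), array([0.4374, 0.2047, 0.2539]), array([0.408 , 0.1731]), 0.0317)
```

View pics/w7.png

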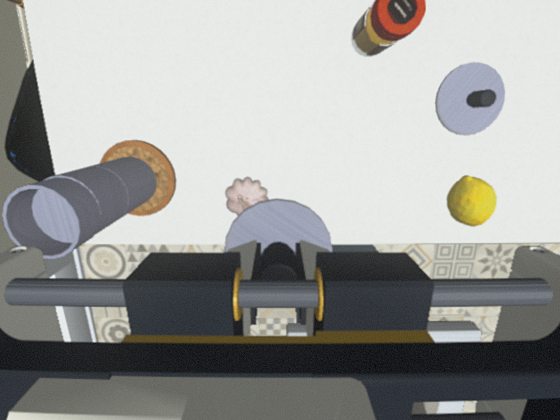

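The lid is held level at (278,240), with its centre about (0.4056, 0.1731); the low rim at (42,220) is at (0.4017, 0.3636). The shift needed is -0.4 cm in x and 19.05 cm to the left.

carry_out(deltas=[[0, -2, 0, 0, 0, 0, 0], [-0.1, -3, 0, 0, 0, 0, 0], [-0.1, -3, 0, 0, 0, 0, 0], [-0.1, -3, 0, 0, 0, 0, 0], [-0.1, -3, 0, 0, 0, 0, 0], [0, -3, 0, 0, 0, 0, 0], [0, -2, 0, 0, 0, 0, 0], [0, 0, 0, 0, 0, 0, 0]])

```text
time: 35.07
tool_pos: [0.4009, 0.3676, 0.2606]
tool_rot: [-3.14, 0.0, 0.002]
contact_force: [-0.5, -1.3, -1.3]
opening: 0.0197
grip_force: 20.0
```

```bash
python3 - <<'E'
from m import *
p=[]
for i in range(6):
  W=world(shot('wrist')); p.append(robot.observe()['tool_pos'])
p=p[2:];print(np.mean(p,0),robot.observe()['opening'])
E
```

```text
[0.40126305 0.36362292 0.26103647] 0.01949518184265949
```

carry_out(deltas=[[0, -0.05, 1, 0, 0, 0, 0], [0, 0, 1.5, 0, 0, 0, 0], [0, 0, 1.2, 0, 0, 0, 0], [0, 0, 0.8, 0, 0, 0, 0], [0, 0, 0.3, 0, 0, 0, 0], [0, 0, 0, 0, 0, 0, 0], [0, 0, 0, 0, 0, 0, 0], [0, 0, 0, 0, 0, 0, 0]])

```text
time: 36.03
tool_pos: [0.4015, 0.3653, 0.2138]
tool_rot: [-3.141, -0.001, -0.0]
contact_force: [0.0, 1.1, -0.4]
opening: 0.0193
grip_force: 20.0
```

carry_out(deltas=[[0, 0, 0.2, 0, 0, 0, 0], [0, 0, 0.2, 0, 0, 0, 0], [0, 0, 0.1, 0, 0, 0, 0], [0, 0, 0.1, 0, 0, 0, 0], [0, 0, 0, 0, 0, 0, 0], [0, 0, 0, 0, 0, 0, 0], [0, 0, 0, 0, 0, 0, 0], [0, 0, 0, 0, 0, 0, 0]])

```text
time: 36.7
tool_pos: [0.4012, 0.3651, 0.2071]
tool_rot: [3.142, -0.0, -0.0]
contact_force: [-0.5, -0.3, -0.7]
opening: 0.0195
grip_force: 20.0
```

carry_out(deltas=[[0, 0.08, 0.1, 0, 0, 0, 0], [0, 0, 0.1, 0, 0, 0, 0], [0, 0, 0.1, 0, 0, 0, 0], [0, 0, 0.05, 0, 0, 0, 0], [0, 0, 0, 0, 0, 0, 0], [0, 0, 0, 0, 0, 0, 0], [0, 0, 0, 0, 0, 0, 0], [0, 0, 0, 0, 0, 0, 0]])

```text
time: 37.37
tool_pos: [0.4011, 0.3643, 0.2036]
tool_rot: [3.142, -0.0, -0.0]
contact_force: [0.3, -0.1, -1.2]
opening: 0.0196
grip_force: 20.0
```

carry_out(deltas=[[0, 0, 0.05, 0, 0, 0, 0], [0, 0, 0, 0, 0, 0, 0], [0, 0, 0, 0, 0, 0, 0], [0, 0, 0, 0, 0, 0, 0], [0, 0, 0, 0, 0, 0, 0], [0, 0, 0, 0, 0, 0, 0], [0, 0, 0, 0, 0, 0, 0], [0, 0, 0, 0, 0, 0, 0]])

```text
time: 38.03
tool_pos: [0.4011, 0.3643, 0.2031]
tool_rot: [3.141, -0.0, -0.0]
contact_force: [0.4, -0.2, -0.1]
opening: 0.019
grip_force: 20.0
```

Seating height reached. I release and open fully, then rise.

carry_out(deltas=[[0, 0, 0, 0, 0, 0, 0.4], [0, 0, 0, 0, 0, 0, 0.6], [0, 0, 0, 0, 0, 0, 0.6], [0, 0, 0, 0, 0, 0, 0.6], [0, 0, 0, 0, 0, 0, 0.6], [0, 0, 0, 0, 0, 0, 0.6], [0, 0, 0, 0, 0, 0, 0.6], [0, 0, 0, 0, 0, 0, 0.6]])

```text
time: 38.7
tool_pos: [0.4011, 0.3643, 0.2031]
tool_rot: [3.141, 0.0, -0.0]
contact_force: [-0.3, -0.2, 0.0]
opening: 0.0551
grip_force: 0.0
```

carry_out(deltas=[[0, 0, -1, 0, 0, 0, 0.6], [0, 0, -2, 0, 0, 0, 0.6], [0, 0, -2.5, 0, 0, 0, 0.6], [0, 0, -2, 0, 0, 0, 0.6], [0, 3, 0, 0, 0, 0, 0.6], [0, 3, 0, 0, 0, 0, 0.6], [0, 3, 0, 0, 0, 0, 0.6], [0, 3, 0, 0, 0, 0, 0.6]])

```text
time: 39.37
tool_pos: [0.4009, 0.2432, 0.279]
tool_rot: [-3.141, -0.001, 0.001]
contact_force: [0.2, -0.4, 0.6]
opening: 0.055
grip_force: 0.0
```

carry_out(deltas=[[0, 3, 0, 0, 0, 0, 0.6], [0, 3, 0, 0, 0, 0, 0.6], [0, 3, 0, 0, 0, 0, 0.6], [0, 0, 0, 0, 0, 0, 0.6], [0, 0, 0, 0, 0, 0, 0.6], [0, 0, 0, 0, 0, 0, 0.6], [0, 0, 0, 0, 0, 0, 0.6], [0, 0, 0, 0, 0, 0, 0.6]])

```text
time: 40.03
tool_pos: [0.4011, 0.1552, 0.2782]
tool_rot: [-3.141, -0.0, 0.001]
contact_force: [-0.5, -0.1, -0.4]
opening: 0.0553
grip_force: 0.0
```

```bash
python3 - <<'E'
from m import *
W=world(shot('wrist')); print('lid',rim(W,.190,(.402,.364),.004)); 
T=world(shot('top')); print('lid top',rim(T,.190,(.402,.364),.004))
shot('scene','s8.png')
i=cv2.imread('pics/s8.png')[160:360,150:350]; cv2.imwrite('pics/s8c.png',cv2.resize(i,None,fx=3,fy=3))
E
```

```text
lid (3214, array([0.3699, 0.3307, 0.186 ]), array([0.4335, 0.3866, 0.1939]), array([0.4013, 0.3629]), 0.0325)
lid top (113, array([0.37  , 0.3663, 0.1861]), array([0.414 , 0.3961, 0.1932]), array([0.393 , 0.3789]), 0.0246)
```

View pics/s8c.png

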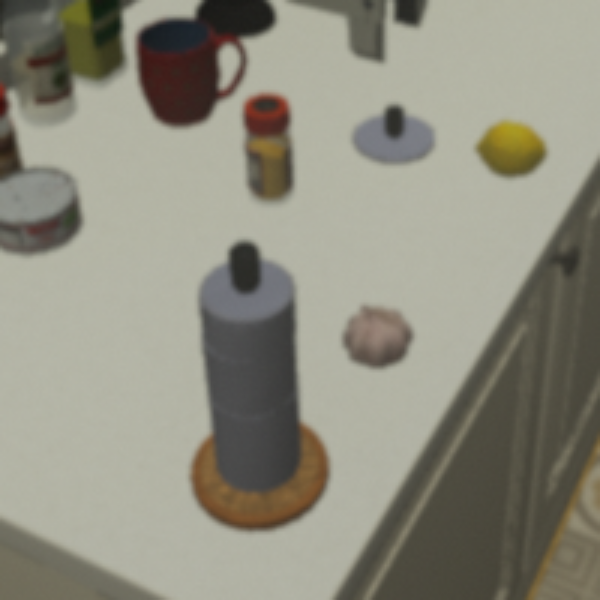

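The full stack stands upright with the lid seated flat (crop 247,290), and the bystanders have not moved.

```bash
python3 -c "
from cell import robot
print(robot.hand_in())"
```

```text
the job is handed in; nothing more can be done
None
```

The lunch carrier is built on the coaster (tall, middle and low tin, then the matching lid), everything is let go, the last picture shows it upright with the bystanders in place, and the job is handed in; no verdict was returned.

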